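# Unhang a swinging wash basket with a hand lifter

### The arm

A 6-joint arm with a two-finger parallel gripper is mounted at the origin on a cart in front of the work surface, level with it; the furniture and walls round the work are solid. World frame = base frame: x ahead of the robot, y to its left, z up, the work surface at z = 0. Lengths are in m, angles in degrees, forces in N, time in s.
With the tool pointing down it reaches from about 0.3 to 0.75 m from the base axis. Payload 8.5 kg.
Tool frame: the origin (TCP) lies midway between the tips of the shut fingers; the grasp point (between the pads) lies 19 mm behind it; z points along the fingers, y is the direction in which the jaws open and shut (so a half turn about z gives the same grasp; the last joint's range is limited). The gripper opens to 85 mm and grips with 20 to 120 N. Pads are 22 mm wide; open, the fingers measure 114 mm over their backs; the gripper's body (76 mm by 85 mm) begins 54 mm behind the grasp point. The pads swing forward as they close: fully open they stand 13 mm farther back than shut.
Start: joints at [-77.137, 21.807, 74.336, -0, 83.858, -12.336], TCP at [0.234, -0.498, 0.231] pointing down, gripper open.
Joint ranges: [-178.18, 178.18], [-50.72, 133.34], [12.68, 142.11], [-81.47, 261.47], [9.98, 163.14], [-165.26, 165.26]. Speed limits (degrees/s): [136.94, 136.94, 180, 180, 180, 180].

### API

Orientations are given as a 3x3 rotation matrix whose columns are the frame's x, y, z axes.
In Python, from rig import env gives the robot as it stands.
- The arm moves only by the shell command python3 -m inch 'ROWS' [FORCE]. ROWS is text: rows parted by semicolons, each of 5 numbers parted by spaces: the finger opening in mm, from 0 to 85.4, then the shift along the tool's x, y, z in mm, then the turn about the tool's z in degrees. In form: jaw dx dy dz turn; .... A call has 1 to 10 rows; each row is the pose to reach, as a shift and turn from the pose commanded when the call began, along the tool's axes at that moment; what a row does not reach only later rows make up. A row lasts 1/8 s, in which the tool goes at most 62.5 mm and 10.7 degrees, less where a joint would pass 70% of its speed; a pose out of reach is approached as far as the arm can. A call with a gripper value outside its range is refused whole. The fingers move at their own pace and stop on an object; FORCE is the grip in N (left out, the last holds). Time passes only in rows, so rows that repeat a pose let the fingers close. It gives the time, the measured TCP pose, the force and the opening at its end, in the units of the state.
- env.observe(): the state, without advancing time (a new reading comes with each control period).
- env.get_image(name): name is "scene" or "top" or "wrist"; returns a dict with "color" (384x512x3 uint8, blue, green, red), "range_z" (384x512 float32, m along the optical axis (not along the pixel's ray), 0 where there is no reading), "fov_y" (degrees; the focal length in pixels is half the picture's height over the tangent of half this angle, whatever the lens; pixels are square), "cx", "cy" (the principal point, pixels), "R" (3x3) and "t" (3): a world point X has camera coordinates R X + t. Camera axes: x right, y down, z forward; pixel columns grow to the right and rows downward; lengths in m; the calibration is good to about 2 mm. A picture is of the moment at which its call begins.
- env.close_job(): hands the job in, once; it reports no verdict.
The state is a dict: "time_s": time; "q": joint angles; "qvel": joint speeds; "joint_efforts": joint torques, N m; "position": TCP position; "tool_rot": TCP orientation; "ft_force": force on the tool from outside, world axes, zero at the start; "wrist_torque": the same for the moment, N m; "grip_width": finger opening in m.
Only numpy, scipy, OpenCV 4.12 (cv2) and the standard library are available. Lean on these libraries where they do the work, as an engineer would, in place of code of your own. Each camera call takes 0.05 s, during which the arm holds its last target.

### The job

Push the red keeper on the swing stand fully open, then use the steel lifter with the orange grip to hook the basket under its handle bar, lift it straight up off its pivots and set it down gently inside the blue tray, upright and with both metal blocks still in it. Do not touch the basket with the gripper or let it swing or tip far, and leave the keeper open. Finally draw the lifter out, stand it back upright on its black mat and leave everything else on the table alone.

Things in the scene. Friction and masses are not known exactly. Their poses are not given: they have to be found in the camera images.
- stand_axis (a point): Fixed swing stand; point at the middle of the pivot axis (its y), 90 mm above the table; z up. Grey base 130 x 210 x 10 mm; aluminium posts at y = +-75 mm, 10 mm thick (y), 90 mm wide (x), tops 107 mm above the table. A slot in each, 13 mm wide, 22 mm deep, open at the top, carries a pivot pin of the basket. The -x side, roughly to the robot, and the +x side are open.
- keeper_tab (a point): Centre of the upright red push tab on the keeper, a red slide on the stand's +y post. Tab 8 mm thick (x), 16 mm wide (y), 113 to 131 mm above the table, at y = +102 mm of the stand and x = -30 mm when shut. The guide shelf under it reaches from y = 80 to 110 mm, top 107 mm. Axes as the stand's.
- keeper (a joint): Travel of the keeper along the stand's +x, m: 0 = shut over the slot, 0.050 = fully open against its stop; from 0.043 the slot is clear. It slides with about 2 N of friction and stays where it is left. While shut it traps the +y pin.
- basket_bail (a point): Centre of the fixed handle bar of the perforated steel basket (0.3 to 0.55 kg): level rod, 10 mm diameter, along its y, straight from -44 to +44 mm, then bent down to side arms at +-56 mm. 125 mm above the basket's underside, 59 mm above its pivot pins, 65 mm above its rim; about 149 mm above the table as it hangs at rest at the start. Axes as the basket's.
- basket_foot (a point): Centre of the basket's flat underside. The basket is an open box 90 (x) x 110 (y) x 60 mm high with 3 mm walls; it hangs with its underside 24 mm above the table. x, y along its sides, z up out of its opening. With its pins it measures 178 mm along y.
- pin_left (a point): Middle of the basket's pivot pin at +y (75 mm from its centre line, 66 mm above its underside), 10 mm in diameter; its round head, 18 mm across, ends 89 mm from the centre line.
- pin_right (a point): The same at -y.
- seal_block_0: Square aluminium block with a red seal, 44 x 50 x 18 mm, about 0.1 kg, lying loose in the basket; origin at the centre of its underside.
- seal_block_2: A second such block beside it in the basket.
- lifter: C of steel plate 50 mm wide (y), 0.28 kg, orange grip on top, standing loose on the mat. Origin on its underside below the seat; the mouth opens to its +x, z up. Foot (tongue) x -48 to +28 mm, 8 mm thick; back plate x -48 to -40; top plate x -48 to +20, z 54 to 60. Ridges on the tongue, peaks at x = +-13, z = 15, hold a bar between them at x = 0, on z = 8. Mouth free from z = 15 to 54.
- lifter_grip (a point): Centre of the orange grip, a block 28 x 28 mm and 42 mm high right above the seat, 82 mm above the lifter's underside. Same axes as the lifter.
- lifter_foot (a point): Centre of the lifter's foot on its underside, 10 mm behind its origin. Foot 76 x 50 mm.
- mat: Fixed black rubber mat 120 (x) x 100 (y) x 3 mm for the lifter; origin at the centre of its underside, on the table. The lifter stands on it at the start, turned as the mat is.
- tray_floor (a point): Centre of the inner floor, 4 mm above the table, of the fixed blue tray: 155 (x) x 190 (y) mm outside, 147 x 182 mm inside, wall tops 12 mm above the table. x and y along its sides.
- tape_roll_0: Roll of blue tape, 71 mm across, 23 mm high, lying on the table. Bystander.
- tape_roll_1: Roll of white tape, 53 mm across, 14 mm high, lying on the table. Bystander.
- seal_block_1: A third aluminium block with red seal, 44 x 50 x 18 mm, lying on the table. Bystander.
- caliper: Steel caliper, 205 mm long, lying on the table. Bystander.
- oil_bottle: Small cream oil bottle with red spout, 41 mm across, 125 mm high. Bystander.
- spare_nest: Aluminium cylinder with a round pad on top, 47 mm across, 51 mm high. Bystander.
- marker_0: White marker pen with black cap, 125 mm long. Bystander.
- driver_yellow: Screwdriver with yellow handle, 168 mm long. Bystander.
There are look-alikes about, which are no part of the job. Leave any pink or turquoise look-alike of the lifter alone. Leave any pink look-alike of the seal_block_0 alone.

How it is judged (in metres and radians):
On the way, in this order (a step that is already met when the one before it is completed fails the run):
1. the keeper is pushed open (value of joint keeper above 0.043 m), for 0.2 s.
2. the basket hangs on the lifter with both pins lifted clear of the posts (height (world z) of each of pin_left, pin_right above 0.12 m and contact force between lifter and basket above 1 N), for 0.3 s.
3. the basket stands upright in the tray and the lifter is off it (x of basket_foot in the frame of tray_floor between -0.035 and 0.035 m and y of basket_foot in the frame of tray_floor between -0.047 and 0.047 m and z of basket_foot in the frame of tray_floor between -0.005 and 0.005 m and angle between basket_foot's own z axis and vertical below 0.07 rad and contact force between lifter and basket below 0.1 N), for 0.3 s.
At the end, for the whole second after the job is handed in: The basket stands still on the tray floor between its walls (centre within 35 mm along x, 47 mm along y), upright within 4 degrees, both blocks in it, the lifter off it; the keeper is open (43 mm or more); the lifter stands still, upright (4.5 degrees), foot within 40 mm of the mat centre (all of step 3 and linear speed of each of basket, lifter below 0.02 m/s and value of joint keeper above 0.043 m and horizontal distance between lifter_foot and mat below 0.04 m and height (world z) of lifter_foot below 0.008 m and angle between lifter's own z axis and vertical below 0.08 rad and distance between each of seal_block_0, seal_block_2 and basket_foot below 0.06 m); the robot touches nothing.
It fails at once if the basket tips by more than 30 degrees (angle between basket_foot's own z axis and vertical above 0.52 rad).
It fails at once if the robot itself touches the basket (contact force between any of the fingers, the arm and basket above 1 N).
It fails at once if the basket is dropped or slammed into the tray (over 45 N) (contact force between basket and tray above 45 N).
It fails at once if a block falls out of the basket (distance between any of seal_block_0, seal_block_2 and basket_foot above 0.1 m).
It fails at once if a bystander is moved by more than 30 mm (distance of any of tape_roll_0, tape_roll_1, seal_block_1, caliper, oil_bottle, spare_nest, marker_0, driver_yellow from where it was at the start of the episode above 0.03 m).
It also fails if it takes over 72 s, if anything falls off the work surface, if the arm or the gripper's body presses on something with over 40 N, if the wrist force passes 120 N, or if a joint passes its speed limit or range.

## Working session

There is one attempt and no reset: what is moved stays moved. The work goes in short steps, Python scripts to look and compute and a shell command to move; the robot and the scene stay as the last step left them, time stands still between calls to the robot, and variables do not carry over. Pictures are saved under pics/ and viewed, and the job is handed in when it is done.

```bash
ls; mkdir -p pics; cat > h.py <<'E'
import numpy as np, cv2
from rig import env
def grab(n,save=None):
    d=env.get_image(n)
    if save: cv2.imwrite('pics/'+save,d['color'])
    return d
def pts(d):
    z=d['range_z'];h,w=z.shape;f=h/2/np.tan(np.radians(d['fov_y'])/2)
    u,v=np.meshgrid(np.arange(w),np.arange(h))
    P=np.stack([(u-d['cx'])/f*z,(v-d['cy'])/f*z,z],-1)
    return (P-np.array(d['t']))@np.array(d['R'])
E
python3 - <<'E'
from h import *
for n in ['scene','top','wrist']:
    d=grab(n,n+'0.png'); np.savez('/tmp/'+n+'0.npz',**d)
    print(n,d['fov_y'],d['cx'],d['cy'],-np.array(d['R']).T@np.array(d['t']))
o=env.observe();print(o)
E
```

```text
pics
scene 51.49158351651875 252.77864393067756 190.60351010472618 [0.11362374 0.63710938 0.93477209]
top 50.92783956329108 253.13843121129898 187.39214260391097 [0.37095432 0.02017306 1.52623991]
wrist 66.80649222687157 255.36776418768008 193.7374709803182 [ 0.30296775 -0.466636    0.37396929]
{'time_s': 0.15, 'q': array([-7.71355409e+01,  2.18318238e+01,  7.43703460e+01, -1.40846386e-04,
        8.38561117e+01, -1.23348269e+01]), 'qvel': array([-0.02286237, -0.16200161, -0.0978093 , -0.00168461, -0.0714653 ,
       -0.05772665]), 'joint_efforts': array([ 2.69994307e-03, -4.48622811e+01, -2.31343693e+01, -1.06291182e-04,
        3.82788639e-03, -1.22603674e-05]), 'position': array([ 0.23413195, -0.49745353,  0.2308825 ]), 'tool_rot': array([[ 9.04832270e-01,  4.25768141e-01, -2.28858597e-04],
       [ 4.25768149e-01, -9.04831753e-01,  9.91127564e-04],
       [ 2.14912015e-04, -9.94244905e-04, -9.99999483e-01]]), 'ft_force': array([-0.5266688 ,  0.37092385,  0.30563729]), 'wrist_torque': array([-0.02314929, -0.02454756, -0.00576589]), 'grip_width': 0.08563725494857943}
```

View pics/scene0.png

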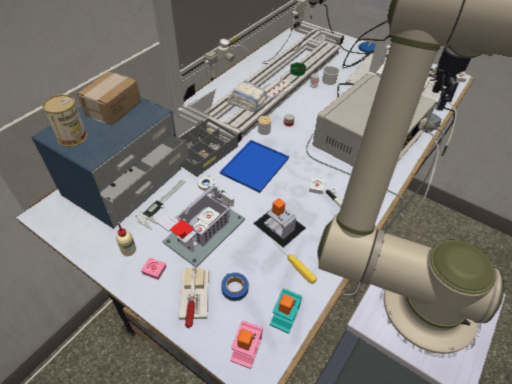

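View pics/top0.png

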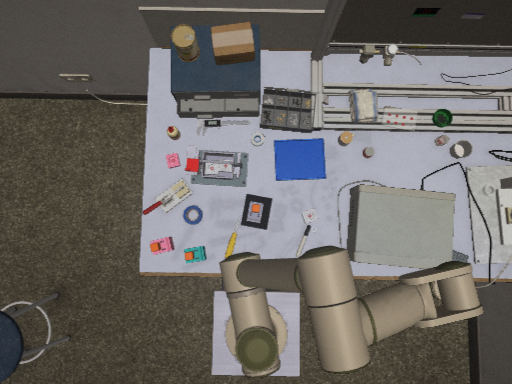

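View pics/wrist0.png

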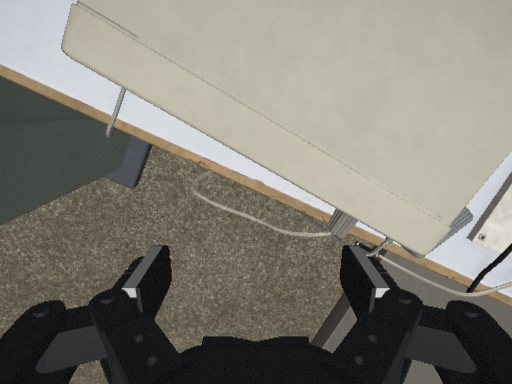

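```bash
python3 - <<'E'
from h import *
t=cv2.imread('pics/top0.png'); s=cv2.imread('pics/scene0.png')
cv2.imwrite('pics/topc.png',cv2.resize(t[115:245,140:340],None,fx=4,fy=4,interpolation=cv2.INTER_CUBIC))
cv2.imwrite('pics/scenec.png',cv2.resize(s[170:270,130:330],None,fx=4,fy=4,interpolation=cv2.INTER_CUBIC))
E
```

```text
(no output)
```

View pics/topc.png

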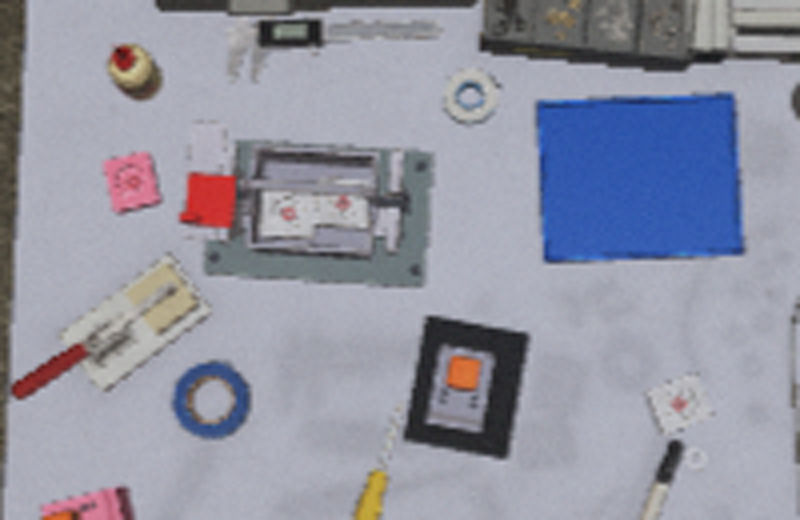

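View pics/scenec.png

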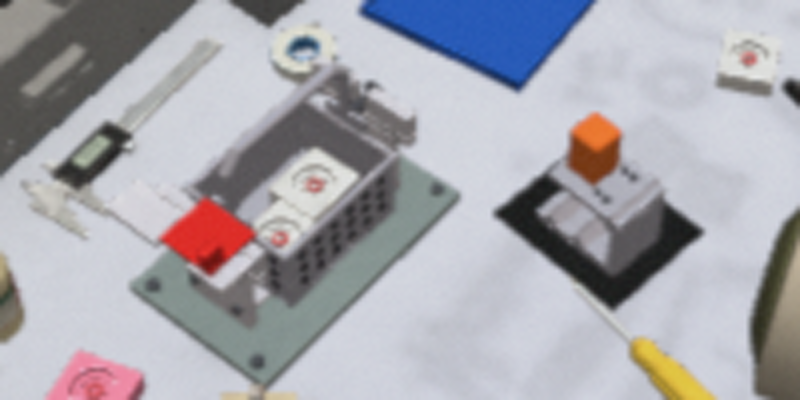

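```bash
python3 - <<'E'
from h import *
for n in ['top','scene']:
    d=dict(np.load(f'/tmp/{n}0.npz'))
    P=pts(d);c=cv2.cvtColor(d['color'],cv2.COLOR_BGR2HSV);H,S,V=[c[...,i].astype(int) for i in range(3)]
    ok=d['range_z']>0
    X,Y,Z=P[...,0],P[...,1],P[...,2]
    inr=ok&(X>.25)&(X<.75)&(Y>-.3)&(Y<.5)
    print(n,'table z',np.median(Z[inr&(V>150)&(S<60)&(abs(Z)<.02)]))
    def rect(m,name,k=0):
        m=m.astype(np.uint8)
        nn,l,st,ce=cv2.connectedComponentsWithStats(m)
        for i in range(1,nn):
            if st[i,4]>15:
                q=l==i
                p=P[q]; r=cv2.minAreaRect((p[:,:2]*1000).astype(np.float32))
                print(name,'px',ce[i].round(0),'n',st[i,4],'med',np.median(p,0).round(4),'rect mm',[np.round(a,1) for a in r])
    rect(inr&(H>108)&(H<125)&(S>150)&(V>80),'blue')
    rect(inr&(V<60)&(Z<.02),'black')
    rect(inr&(H>5)&(H<16)&(S>150)&(Z>.05),'orange')
    rect(inr&((H<4)|(H>175))&(S>180)&(Z>.08),'red')
    rect(inr&(H>50)&(H<100)&(S>25)&(V<170)&(Z<.03),'greenbase')
    rect(inr&(Z>.135)&(Z<.17)&(X>.4),'high')
E
```

```text
top table z 0.0007225830908282056
blue px [299. 159.] n 1911 med [ 0.6509 -0.1524  0.0054] rect mm [array([ 649.8, -153. ]), array([152.5, 186.8]), np.float64(3.0)]
black px [257. 211.] n 463 med [ 0.4496 -0.0031  0.004 ] rect mm [array([448.5,   9. ]), array([ 95.4, 115.7]), np.float64(80.3)]
black px [307. 230.] n 21 med [ 0.3846 -0.182   0.0162] rect mm [array([ 381.3, -180.9]), array([ 9. , 32.9]), np.float64(72.8)]
orange px [255. 208.] n 51 med [0.4544 0.0135 0.1061] rect mm [array([455.2,  12.7]), array([23.5, 25.3]), np.float64(79.5)]
orange px [155. 247.] n 61 med [0.3124 0.3611 0.1029] rect mm [array([313.6, 362.1]), array([25.4, 26.8]), np.float64(15.0)]
orange px [189. 255.] n 57 med [0.2864 0.2418 0.1033] rect mm [array([284.9, 242.6]), array([24. , 25.8]), np.float64(2.2)]
red px [192. 164.] n 125 med [0.6032 0.2387 0.1143] rect mm [array([604.6, 238.2]), array([38. , 41.8]), np.float64(87.2)]
greenbase px [226. 177.] n 348 med [0.5645 0.1037 0.0115] rect mm [array([606.8, 153.8]), array([124.2, 208.6]), np.float64(0.6)]
high px [216. 162.] n 101 med [0.6097 0.151  0.15
[... 1179 characters left out ...]
9] rect mm [array([599.6, 240.3]), array([43.4, 45.7]), np.float64(84.8)]
red px [122. 232.] n 25 med [0.7291 0.3282 0.0917] rect mm [array([730.2, 327.3]), array([11.9, 10.5]), np.float64(83.3)]
red px [189. 320.] n 46 med [0.4339 0.4024 0.0854] rect mm [array([435.2, 400.7]), array([ 9. , 29.4]), np.float64(42.9)]
greenbase px [291. 317.] n 36 med [0.2632 0.2315 0.0091] rect mm [array([269.7, 230.9]), array([47.8, 21.6]), np.float64(52.2)]
greenbase px [281. 324.] n 175 med [0.2767 0.2584 0.0114] rect mm [array([277.6, 258.6]), array([49.3, 26.4]), np.float64(14.8)]
high px [199. 199.] n 168 med [0.6067 0.1617 0.1527] rect mm [array([607.7, 152.1]), array([121. ,  11.4]), np.float64(87.3)]
```

Candidates for the lifter: the steel one on the black mat at top (256,208), the pink one at (161,246) and the turquoise one at (195,255). The steel one with the orange grip on the black mat fits the description, and the crop confirms it. The keeper's red slide is at (192,164) and the stand is at (220,168). Next I'll move to a view over the stand.

```bash
cat >> h.py <<'E'
def go(p,xyaw):
    o=env.observe();R=np.array(o['tool_rot']);d=(np.array(p)-o['position'])*1000
    cur=np.degrees(np.arctan2(R[1,0],R[0,0]))
    print('pos',o['position'].round(4),'xyaw',cur.round(2),'z',R[:,2].round(4),'F',o['ft_force'].round(1),'w',round(o['grip_width'],4),'t',o['time_s'])
    print('shift tool',(R.T@d).round(1),'turn',round(-(xyaw-cur),2))
E
python3 -m inch '0 140 -145 -10 7; 0 280 -285 -20 14'
python3 -c "
from h import *
go([.50,.2555,.25],-3)"
```

```text
time_s: 0.4
position: [0.2751, -0.3782, 0.2371]
tool_rot: [[0.982, 0.189, -0.0], [0.189, -0.982, 0.001], [0.0, -0.001, -1.0]]
ft_force: [0.8, 0.5, 0.9]
grip_width: 0.0518
pos [ 0.2751 -0.3782  0.2371] xyaw 10.89 z [-2.0e-04  1.1e-03 -1.0e+00] F [0.8 0.5 0.9] w 0.0518 t 0.4
shift tool [ 340.6 -579.8  -12.3] turn 13.89
```

```bash

python3 -m inch '0 31 -53 -2 2; 0 62 -106 -4 4; 0 93 -159 -6 6; 0 124 -212 -8 8; 0 155 -265 -10 9; 0 186 -318 -12 10; 0 217 -371 -12 11; 0 248 -424 -12 12; 0 279 -477 -12 13; 0 310 -530 -12 14'
python3 -m inch '0 30 -50 0 0; 0 30 -50 0 0;0 30 -50 0 0'
python3 -c "
from h import *
go([.52,.2555,.25],-3)
d=grab('wrist','w1.png');np.savez('/tmp/w1.npz',**d)"
```

```text
time_s: 1.65
position: [0.4764, 0.2026, 0.2494]
tool_rot: [[0.999, -0.049, -0.0], [-0.049, -0.999, -0.0], [-0.0, 0.0, -1.0]]
ft_force: [1.4, -1.4, 0.1]
grip_width: -0.0003
time_s: 2.02
position: [0.5082, 0.2486, 0.2491]
tool_rot: [[0.999, -0.049, -0.001], [-0.049, -0.999, -0.0], [-0.001, 0.001, -1.0]]
ft_force: [-0.2, 0.5, 0.1]
grip_width: -0.0002
pos [0.5082 0.2486 0.2491] xyaw -2.79 z [-1.1e-03 -5.0e-04 -1.0e+00] F [-0.2  0.5  0.1] w -0.0002 t 2.025
shift tool [11.4 -7.4 -0.9] turn 0.21
```

View pics/w1.png

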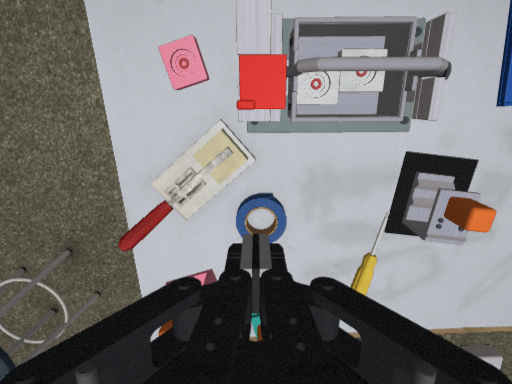

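The wrist view shows the keeper tab at (246,104), the bail across (300–445,68), and the lifter grip at (470,213) with its ridges toward +x. I'll measure these from this camera.

```bash
cat >> h.py <<'E'
def meas(d,skip=()):
    P=pts(d);c=cv2.cvtColor(d['color'],cv2.COLOR_BGR2HSV);H,S,V=[c[...,i].astype(int) for i in range(3)]
    X,Y,Z=P[...,0],P[...,1],P[...,2]
    inr=(d['range_z']>0)&(X>.3)&(X<.75)&(Y>-.3)&(Y<.35)
    def rect(m,name):
        nn,l,st,ce=cv2.connectedComponentsWithStats(m.astype(np.uint8))
        for i in range(1,nn):
            if st[i,4]>25:
                p=P[l==i]; r=cv2.minAreaRect((p[:,:2]*1000).astype(np.float32))
                print(name,'px',ce[i].round(0),'n',st[i,4],'med',np.median(p,0).round(4),'rect',[np.round(a,1) for a in r])
    rect(inr&(H>108)&(H<125)&(S>150)&(V>80),'blue')
    rect(inr&(V<60)&(Z<.01),'black')
    rect(inr&(H>3)&(H<16)&(S>150)&(Z>.098),'orangetop')
    rect(inr&((H<4)|(H>175))&(S>150)&(Z>.105),'red')
    rect(inr&((H<4)|(H>175))&(S>150)&(Z>.123),'tabtop')
    rect(inr&(Z>.135)&(Z<.17)&(X>.4),'bail')
    rect(inr&(H>50)&(H<100)&(S>25)&(V<170)&(Z<.02)&(X>.5),'base')
E
python3 -c "
from h import *
meas(dict(np.load('/tmp/w1.npz')))"
```

```text
blue px [509.  85.] n 260 med [ 0.587  -0.0668  0.0113] rect [array([598. , -67.6]), array([62. , 16.4]), np.float64(11.0)]
blue px [255. 203.] n 73 med [0.4566 0.2515 0.0225] rect [array([456.6, 250.7]), array([11. , 29.3]), np.float64(16.0)]
blue px [241. 222.] n 96 med [0.4294 0.2712 0.0225] rect [array([430.8, 271.2]), array([12.9, 41.8]), np.float64(89.3)]
blue px [278. 229.] n 34 med [0.4155 0.2205 0.0224] rect [array([416.5, 220.4]), array([ 5.9, 20.8]), np.float64(61.1)]
black px [425. 182.] n 2579 med [0.48   0.029  0.0033] rect [array([446. ,   5.8]), array([100.7, 119.2]), np.float64(80.7)]
orangetop px [478. 218.] n 689 med [0.4561 0.013  0.1048] rect [array([454.6,  10.3]), array([27.4, 27.6]), np.float64(80.2)]
red px [262.  81.] n 2507 med [0.6025 0.2369 0.1136] rect [array([601.9, 237.1]), array([42.9, 44.7]), np.float64(86.9)]
tabtop px [246. 104.] n 156 med [0.5838 0.2519 0.1314] rect [array([583.9, 252.2]), array([14.7,  6.6]), np.float64(87.2)]
bail px [372.  64.] n 2115 med [0.6084 0.1536 0.1531] rect [array([608.9, 149.6]), array([121.1,  10.1]), np.float64(87.4)]
base px [287.  26.] n 66 med [0.6681 0.2028 0.0105] rect [array([667.8, 201.7]), array([11.8, 12.9]), np.float64(86.3)]
base px [285.  44.] n 64 med [0.649  0.2048 0.0103] rect [array([650. , 205.5]), array([21.5,  7.3]), np.float64(0.5)]
base px [418.  39.] n 29 med [0.647  0.0492 0.0106] rect [array([647. ,  49.3]), array([6.1, 9.7]), np.float64(39.6)]
base px [307. 126.] n 630 med [0.5529 0.1805 0.0105] rect [array([559.6, 175.5]), array([157.5,  26.1]), np.float64(87.2)]
base px [379. 127.] n 93 med [0.5468 0.0858 0.0104] rect [array([547.9,  87.5]), array([33. ,  8.9]), np.float64(87.3)]
base px [401. 126.] n 60 med [0.5469 0.0587 0.0103] rect [array([546.6,  58.8]), array([19.8,  9. ]), np.float64(87.6)]
```

```bash

python3 -m inch '0 31 -6 40 0; 0 31 -6 90 0; 0 31 -6 120 0; 0 31 -6 129 0; 0 31 -6 129 0'
python3 -c "
from h import *
go([.569,.2545,.119],-3)
grab('wrist','w2.png')"
```

```text
time_s: 2.7
position: [0.5401, 0.2528, 0.1215]
tool_rot: [[0.999, -0.05, 0.001], [-0.05, -0.999, 0.0], [0.001, -0.0, -1.0]]
ft_force: [0.4, 0.5, 0.1]
grip_width: -0.0001
pos [0.5401 0.2528 0.1215] xyaw -2.85 z [ 9.e-04  2.e-04 -1.e+00] F [0.4 0.5 0.1] w -0.0001 t 2.7
shift tool [28.8 -3.1  2.5] turn 0.15
```

View pics/w2.png

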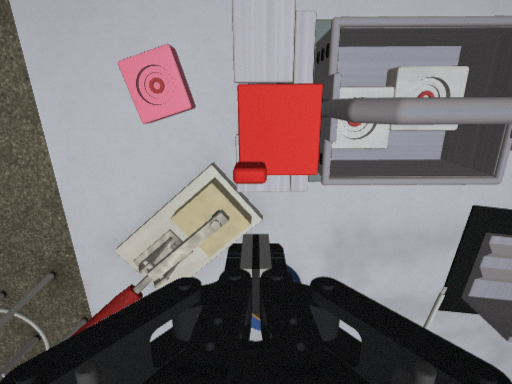

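Fingertips at (257,240) line up with the tab at (250,172). I'll push it now.

```bash

python3 -m inch '0 12 -2 1 0; 0 22 -3 1 0; 0 28 -3 1 0; 0 36 -3 1 0; 0 44 -3 1 0; 0 52 -3 1 0; 0 60 -3 1 0; 0 68 -3 1 0; 0 73 -3 1 0; 0 73 -3 1 0'
python3 -c "
from h import *
go([.62,.2545,.119],-3)
d=grab('wrist','w3.png');meas(d)"
```

```text
time_s: 4.0
position: [0.6134, 0.2526, 0.1194]
tool_rot: [[0.999, -0.049, 0.001], [-0.049, -0.999, -0.0], [0.001, 0.0, -1.0]]
ft_force: [-0.5, -0.0, 0.2]
grip_width: -0.0001
pos [0.6134 0.2526 0.1194] xyaw -2.82 z [ 6.e-04 -4.e-04 -1.e+00] F [-0.5 -0.   0.2] w -0.0001 t 4.0
shift tool [ 6.5 -2.3  0.4] turn 0.18
black px [464. 312.] n 1252 med [0.4691 0.0406 0.0034] rect [array([469.7,  32.4]), array([51.9, 83.1]), np.float64(47.7)]
black px [256. 327.] n 49 med [0.4602 0.2581 0.0065] rect [array([459.7, 258.7]), array([ 2. , 11.4]), np.float64(24.9)]
black px [507. 353.] n 92 med [ 0.408  -0.0217  0.0033] rect [array([408.2, -21.6]), array([ 8.1, 24.7]), np.float64(87.5)]
red px [84.  7.] n 297 med [0.734  0.3219 0.113 ] rect [array([734.3, 322. ]), array([3.1, 6.2]), np.float64(55.7)]
red px [282. 185.] n 6900 med [0.6476 0.2358 0.1136] rect [array([647.3, 235.2]), array([43.9, 46.4]), np.float64(87.7)]
tabtop px [256. 228.] n 603 med [0.6312 0.2502 0.1309] rect [array([629.1, 250.3]), array([15.4,  9. ]), np.float64(86.0)]
bail px [256. 276.] n 3664 med [0.6244 0.251  0.1622] rect [array([615.1, 251.3]), array([65.5, 26.5]), np.float64(85.8)]
bail px [427. 278.] n 3950 med [0.6125 0.1764 0.1524] rect [array([610.3, 173. ]), array([74.3, 10.5]), np.float64(87.6)]
base px [387. 130.] n 2946 med [0.6631 0.1371 0.0105] rect [array([660.3, 141.3]), array([195.6,  24.3]), np.float64(87.2)]
base px [259. 126.] n 82 med [0.6717 0.2455 0.0105] rect [array([670.6, 244.6]), array([10.2, 10.8]), np.float64(87.2)]
base px [489. 144.] n 73 med [0.6455 0.048  0.0105] rect [array([646.9,  50. ]), array([11.8, 11.2]), np.float64(1.1)]
```

View pics/w3.png

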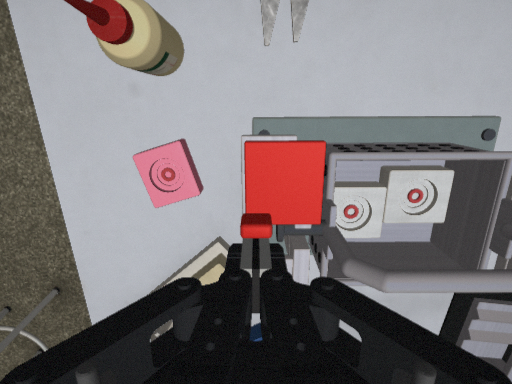

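```bash

python3 -m inch '0 2.5 0 0 0; 0 5 0 0 0; 0 6 0 0 0; 0 6 0 0 0'
python3 -c "
from h import *
go([.62,.2545,.119],-3)
d=grab('wrist');meas(d)"|egrep 'pos|red'
```

```text
time_s: 4.55
position: [0.6183, 0.2525, 0.1195]
tool_rot: [[0.999, -0.049, -0.002], [-0.049, -0.999, -0.0], [-0.002, 0.0, -1.0]]
ft_force: [-5.3, -1.1, 0.6]
grip_width: -0.0001
pos [0.6183 0.2525 0.1195] xyaw -2.79 z [-1.7e-03 -4.0e-04 -1.0e+00] F [-5.3 -1.1  0.6] w -0.0001 t 4.55
red px [82. 17.] n 373 med [0.7344 0.322  0.1159] rect [array([735. , 322.8]), array([4.9, 6. ]), np.float64(42.8)]
red px [282. 186.] n 6933 med [0.6521 0.2357 0.1136] rect [array([651.8, 235. ]), array([43.7, 46.2]), np.float64(87.3)]
```

```bash

python3 -m inch '0 -12 0 0 0; 0 -30 0 -20 0; 20 -40 10 -70 0; 60 -60 40 -110 0; 85 -90 80 -120 2; 85 -120 130 -120 4; 85 -145 180 -120 6; 85 -160 220 -120 7; 85 -165 236 -120 7; 85 -165 236 -120 7'
python3 -c "
from h import *
go([.4546,.0113,.23],-9.5)
d=grab('wrist','w4.png');meas(d)"
```

```text
time_s: 5.85
position: [0.4422, 0.0243, 0.2399]
tool_rot: [[0.985, -0.172, 0.002], [-0.172, -0.985, -0.0], [0.002, 0.0, -1.0]]
ft_force: [0.0, 0.6, -0.3]
grip_width: 0.0851
pos [0.4422 0.0243 0.2399] xyaw -9.91 z [ 1.6e-03 -3.0e-04 -1.0e+00] F [ 0.   0.6 -0.3] w 0.0851 t 5.85
shift tool [14.4 10.7  9.9] turn -0.41
blue px [372.  16.] n 4824 med [ 0.5869 -0.1296  0.0047] rect [array([ 596.1, -158.5]), array([ 51.3, 189.5]), np.float64(2.9)]
blue px [ 71. 203.] n 38 med [0.4362 0.2695 0.0225] rect [array([439.4, 270. ]), array([10. , 20.9]), np.float64(67.3)]
blue px [ 78. 221.] n 29 med [0.4119 0.2698 0.0227] rect [array([410.7, 268.5]), array([19.5,  6.1]), np.float64(28.8)]
black px [509.  84.] n 27 med [ 0.4855 -0.2991  0.0029] rect [array([ 485.9, -299.1]), array([ 1.8, 24.5]), np.float64(87.2)]
black px [270. 147.] n 3663 med [ 0.47   -0.0129  0.0035] rect [array([445.7,   5.7]), array([ 98.9, 119.3]), np.float64(80.5)]
black px [413. 184.] n 53 med [ 0.3797 -0.1788  0.0088] rect [array([ 381.8, -179.7]), array([ 3.4, 40. ]), np.float64(66.1)]
black px [116. 191.] n 85 med [0.44   0.2114 0.0073] rect [array([437.4, 216.7]), array([55.5, 14.3]), np.float64(18.7)]
orangetop px [267. 169.] n 763 med [0.4551 0.0093 0.1051] rect [array([454.1,   9.1]), array([26.5, 27.6]), np.float64(79.8)]
orangetop px [  4. 331.] n 32 med [0.3164 0.3487 0.1003] rect [array([393.1, 222.4]), array([  8.2, 301.1]), np.float64(31.1)]
bail px [49.  6.] n 1353 med [0.605  0.1443 0.1529] rect [array([607.3, 132.8]), array([89.7,  9.9]), np.float64(87.0)]
base px [165.  71.] n 2795 med [0.5622 0.0838 0.0106] rect [array([593.8, 150.1]), array([208. ,  96.5]), np.float64(87.7)]
```

View pics/w4.png

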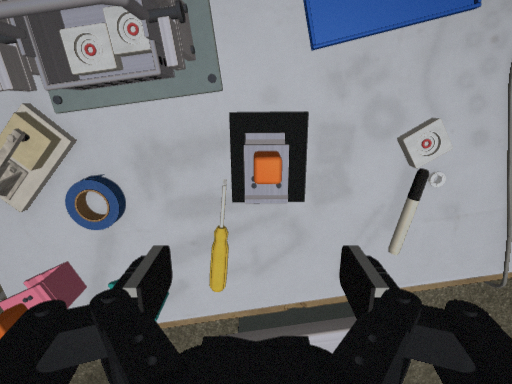

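Over the lifter: the orange grip is at (267,169), aligned with the jaws, and the mat is around it. I'll descend and grip.

```bash

python3 -m inch '85 14.4 12 40 0; 85 14.4 12 90 0; 85 14.4 12 130 0; 85 14.4 12 155 0; 85 14.4 12 168 0; 85 14.4 12 173 0; 85 14.4 12 173 0' 80
python3 -c "
from h import *
go([.4543,.0098,.067],-9.5)
grab('wrist','w5.png')"
```

```text
time_s: 6.78
position: [0.4551, 0.0108, 0.067]
tool_rot: [[0.985, -0.17, 0.001], [-0.17, -0.985, -0.0], [0.001, 0.0, -1.0]]
ft_force: [-0.5, 0.1, -0.1]
grip_width: 0.0849
pos [0.4551 0.0108 0.067 ] xyaw -9.78 z [ 1.e-03 -2.e-04 -1.e+00] F [-0.5  0.1 -0.1] w 0.0849 t 6.775
shift tool [-0.6  1.1 -0. ] turn -0.28
```

View pics/w5.png

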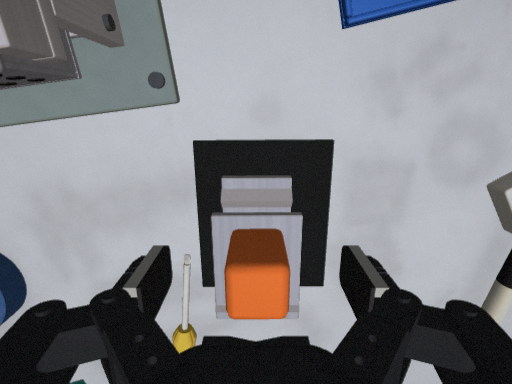

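The grip block at (258,275) is centred between the fingers (pads at x 160 and 350). Closing.

```bash

python3 -m inch '40 0 0 0 0; 24 0 0 0 0; 20 0 0 0 0; 20 0 0 0 0; 20 0 0 0 0; 20 0 0 0 0' 80
python3 -m inch '20 0 0 -6 0; 20 0 0 -20 0; 20 0 0 -50 0; 20 0 0 -50 0'
python3 -c "
from h import *
go([.4543,.0098,.067],-9.5)
grab('scene','s6.png');grab('wrist','w6.png')
s=cv2.imread('pics/s6.png');cv2.imwrite('pics/s6.png',cv2.resize(s[100:300,130:330],None,fx=3,fy=3))"
```

```text
time_s: 7.58
position: [0.4549, 0.0105, 0.0669]
tool_rot: [[0.985, -0.17, 0.001], [-0.17, -0.985, -0.0], [0.001, 0.0, -1.0]]
ft_force: [-1.5, -1.1, 5.1]
grip_width: 0.0271
time_s: 8.07
position: [0.4554, 0.0105, 0.1178]
tool_rot: [[0.985, -0.17, 0.003], [-0.17, -0.985, -0.001], [0.003, 0.0, -1.0]]
ft_force: [-0.3, 0.4, -3.1]
grip_width: 0.0272
pos [0.4554 0.0105 0.1178] xyaw -9.8 z [ 3.3e-03 -7.0e-04 -1.0e+00] F [-0.3  0.4 -3.1] w 0.0272 t 8.075
shift tool [-1.1  0.9 50.8] turn -0.3
```

View pics/s6.png

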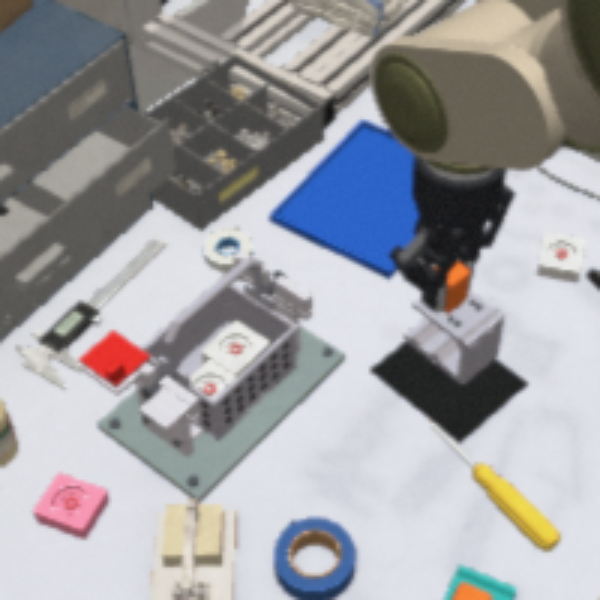

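View pics/w6.png

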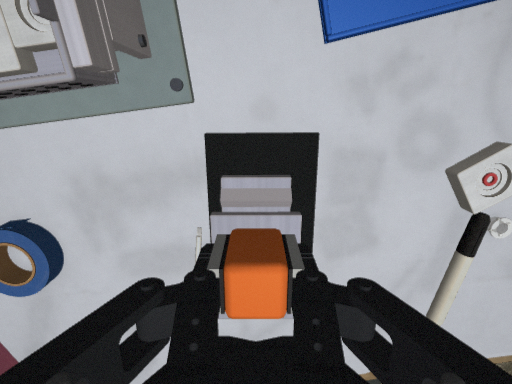

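Lifter held level. Next, the standoff in front of the bail.

```bash

python3 -c "
from h import *
go([.544,.1537,.21],-2.8)"
python3 -m inch '20 0 0 -20 0; 20 5 -10 -45 -1; 20 15 -35 -75 -2; 20 25 -65 -92 -3; 20 38 -95 -92 -4; 20 50 -120 -92 -5; 20 58 -140 -92 -6; 20 62 -152 -92 -7; 20 63 -156 -92 -7; 20 63 -156 -92 -7'
python3 -c "
from h import *
go([.544,.1537,.179],-2.8)
d=grab('wrist','w7.png');meas(d)
grab('scene','s7.png')
s=cv2.imread('pics/s7.png');cv2.imwrite('pics/s7.png',cv2.resize(s[100:300,130:330],None,fx=3,fy=3))"
```

```text
pos [0.4543 0.0107 0.116 ] xyaw -9.8 z [-8.e-04  3.e-04 -1.e+00] F [ 0.  -0.4 -3.5] w 0.0268 t 8.175
shift tool [  64.  -156.2  -94.1] turn -7.0
time_s: 9.43
position: [0.5431, 0.1533, 0.2082]
tool_rot: [[0.999, -0.049, -0.001], [-0.049, -0.999, -0.0], [-0.001, 0.0, -1.0]]
ft_force: [-0.6, 0.4, -2.9]
grip_width: 0.0269
pos [0.5431 0.1533 0.2082] xyaw -2.82 z [-8.e-04 -2.e-04 -1.e+00] F [-0.6  0.4 -2.9] w 0.0269 t 9.425
shift tool [ 0.9 -0.4 29.2] turn -0.02
blue px [449.   7.] n 26 med [ 0.7042 -0.0579  0.004 ] rect [array([704.2, -57.9]), array([14.2,  1.7]), np.float64(3.2)]
blue px [479.  71.] n 8722 med [ 0.64   -0.0994  0.0045] rect [array([ 640.5, -102.7]), array([144.2,  84.7]), np.float64(3.7)]
blue px [444.  80.] n 216 med [ 0.6335 -0.0621  0.0042] rect [array([631.9, -62.1]), array([127.6,   2.3]), np.float64(3.3)]
black px [371. 233.] n 6180 med [0.4505 0.0061 0.0034] rect [array([446.4,   6.2]), array([ 98.6, 118.7]), np.float64(80.6)]
black px [504. 276.] n 89 med [ 0.3778 -0.1786  0.0075] rect [array([ 379.3, -178.8]), array([ 4.4, 34.9]), np.float64(70.0)]
orangetop px
[... 1103 characters left out ...]
n 63 med [0.6678 0.1113 0.0105] rect [array([668.3, 112.3]), array([25.7,  4.2]), np.float64(87.8)]
base px [331.  65.] n 197 med [0.6557 0.0653 0.0103] rect [array([653.5,  66.4]), array([17.7, 31.1]), np.float64(69.2)]
base px [221.  54.] n 35 med [0.6711 0.1817 0.0105] rect [array([670.9, 182.6]), array([13. ,  4.1]), np.float64(86.1)]
base px [180.  76.] n 76 med [0.6501 0.2285 0.0104] rect [array([651.3, 228. ]), array([11.3, 16. ]), np.float64(83.3)]
base px [189. 151.] n 44 med [0.5684 0.2288 0.0108] rect [array([568.2, 229.3]), array([ 6.8, 21.3]), np.float64(87.8)]
base px [322. 154.] n 90 med [0.5582 0.0728 0.0104] rect [array([556.9,  72.1]), array([10.7, 28.1]), np.float64(87.5)]
```

View pics/w7.png

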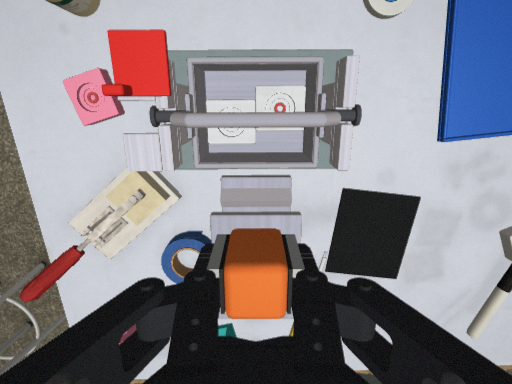

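View pics/s7.png

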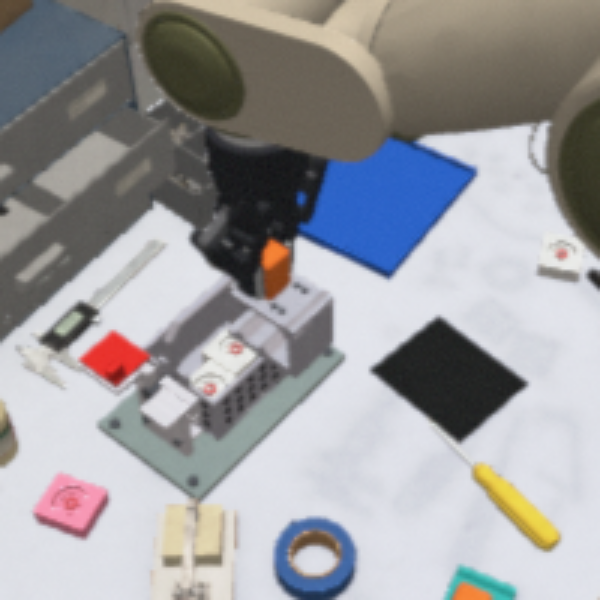

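The bail (px 254,119) is centred on the lifter (px 255,193), and the pins are on both sides. I'll lower, slide the mouth around the bar, then rise gently.

```bash

python3 -m inch '20 0 0 12 0; 20 0 0 29 0; 20 10 0 29 0; 20 22 0 29 0; 20 34 0 29 0; 20 46 0 29 0; 20 56 0 29 0; 20 63 0 29 0; 20 66 0 29 0; 20 66 0 29 0'
python3 -c "
from h import *
go([.6088,.149,.179],-2.8)
d=grab('wrist','w8.png')
grab('scene','s8.png')
s=cv2.imread('pics/s8.png');cv2.imwrite('pics/s8.png',cv2.resize(s[150:270,130:270],None,fx=5,fy=5))"
```

```text
time_s: 10.78
position: [0.6092, 0.1504, 0.1795]
tool_rot: [[0.999, -0.049, -0.0], [-0.049, -0.999, 0.0], [-0.0, -0.0, -1.0]]
ft_force: [-0.0, -0.2, -2.8]
grip_width: 0.0271
pos [0.6092 0.1504 0.1795] xyaw -2.8 z [-2.e-04  0.e+00 -1.e+00] F [-0.  -0.2 -2.8] w 0.0271 t 10.775
shift tool [-0.4  1.4  0.5] turn 0.0
```

View pics/w8.png

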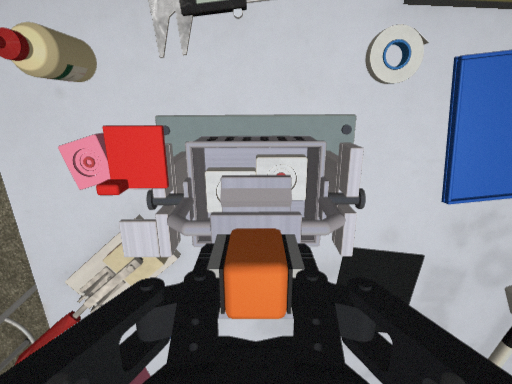

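View pics/s8.png

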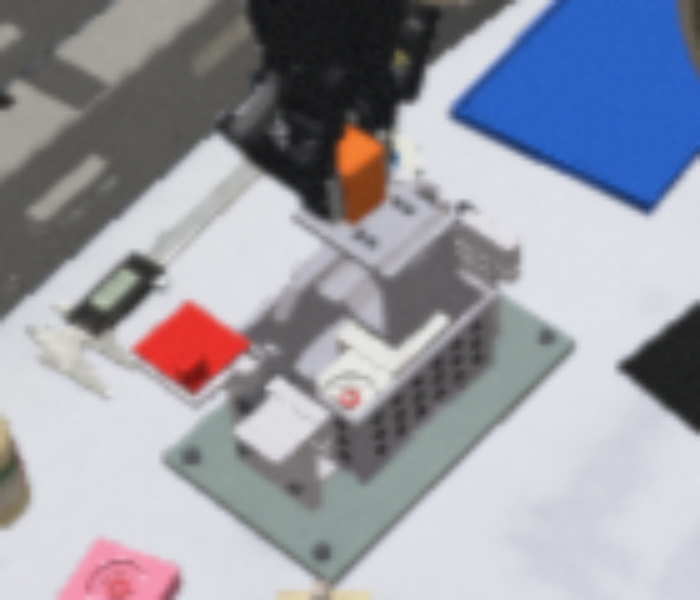

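The bar is inside the mouth and the tongue lies under it. Raising, slowly at first contact.

```bash

python3 -m inch '20 0 0 -8 0; 20 0 0 -14 0; 20 0 0 -17 0; 20 0 0 -20 0; 20 0 0 -22 0; 20 0 0 -24 0; 20 0 0 -27 0; 20 0 0 -30 0; 20 0 0 -30 0'
python3 -c "
from h import *
go([.6088,.149,.179],-2.8)
d=grab('wrist','w9.png')
grab('scene','s9.png')
s=cv2.imread('pics/s9.png');cv2.imwrite('pics/s9.png',cv2.resize(s[150:270,130:270],None,fx=5,fy=5))"
```

```text
time_s: 12.0
position: [0.6093, 0.1504, 0.2098]
tool_rot: [[0.999, -0.049, 0.0], [-0.049, -0.999, 0.0], [0.0, -0.0, -1.0]]
ft_force: [-0.8, 0.4, -9.0]
grip_width: 0.0273
pos [0.6093 0.1504 0.2098] xyaw -2.8 z [ 5.e-04  0.e+00 -1.e+00] F [-0.8  0.4 -9. ] w 0.0273 t 12.0
shift tool [-0.5  1.4 30.8] turn -0.0
```

View pics/w9.png

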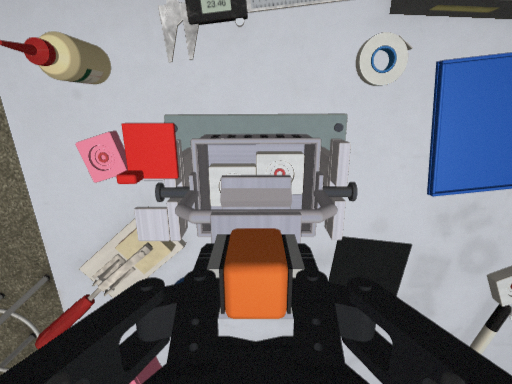

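View pics/s9.png

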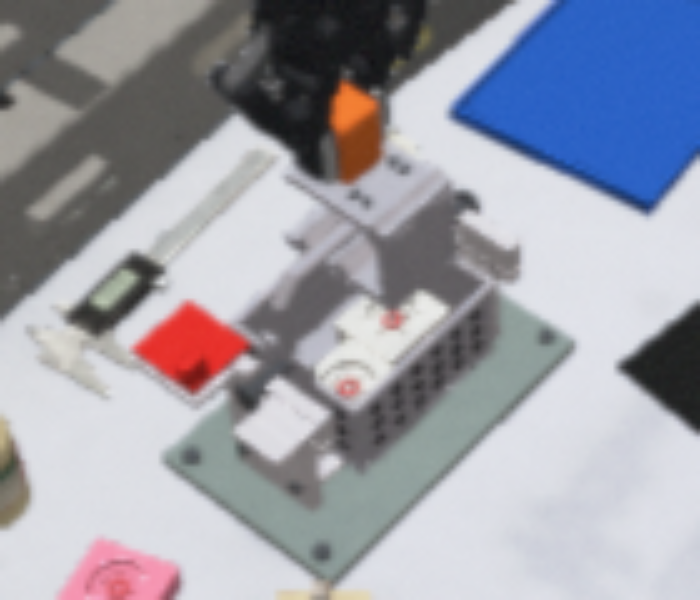

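It's loaded (−9 N) and level. Straight up.

```bash

python3 -m inch '20 0 0 -4 0; 20 0 0 -12 0; 20 0 0 -22 0; 20 0 0 -34 0; 20 0 0 -48 0; 20 0 0 -62 0; 20 0 0 -76 0; 20 0 0 -86 0; 20 0 0 -93 0; 20 0 0 -96 0'
python3 -m inch '20 0 0 0 0;20 0 0 0 0;20 0 0 0 0'
python3 -c "
from h import *
go([.6485,-.153,.305],3)
d=grab('wrist','w10.png')
meas(grab('top'))
grab('scene','s10.png')
s=cv2.imread('pics/s10.png');cv2.imwrite('pics/s10.png',cv2.resize(s[130:270,130:290],None,fx=4,fy=4))"
```

```text
time_s: 13.35
position: [0.6093, 0.1504, 0.3058]
tool_rot: [[0.999, -0.049, 0.0], [-0.049, -0.999, 0.0], [0.0, -0.0, -1.0]]
ft_force: [0.6, 0.0, -8.9]
grip_width: 0.0271
time_s: 13.72
position: [0.6092, 0.1504, 0.3052]
tool_rot: [[0.999, -0.049, -0.001], [-0.049, -0.999, -0.0], [-0.001, 0.0, -1.0]]
ft_force: [-0.7, 0.5, -10.0]
grip_width: 0.0271
pos [0.6092 0.1504 0.3052] xyaw -2.8 z [-7.e-04 -0.e+00 -1.e+00] F [ -0.7   0.5 -10. ] w 0.0271 t 13.725
shift tool [5.410e+01 3.011e+02 2.000e-01] turn -5.8
blue px [299. 159.] n 1908 med [ 0.6508 -0.1525  0.0053] rect [array([ 649.8, -153.5]), array([153.8, 188. ]), np.float64(2.3)]
black px [256. 211.] n 748 med [0.4486 0.009  0.0042] rect [array([448.7,   9. ]), array([ 95.4, 116.2]), np.float64(80.7)]
red px [191. 153.] n 45 med [0.6431 0.2407 0.1165] rect [array([614.5, 215.7]), array([112.9,  29.1]), np.float64(40.1)]
bail px [202. 163.] n 31 med [0.6077 0.2016 0.1519] rect [array([605.4, 199.6]), array([ 7.8, 43.8]), np.float64(86.2)]
bail px [229. 163.] n 26 med [0.6057 0.1062 0.1514] rect [array([605.7, 106.2]), array([28.2,  7.3]), np.float64(1.5)]
base px [240. 174.] n 212 med [0.5764 0.0669 0.0114] rect [array([608.3,  79.7]), array([ 61.8, 127.6]), np.float64(84.7)]
```

View pics/w10.png

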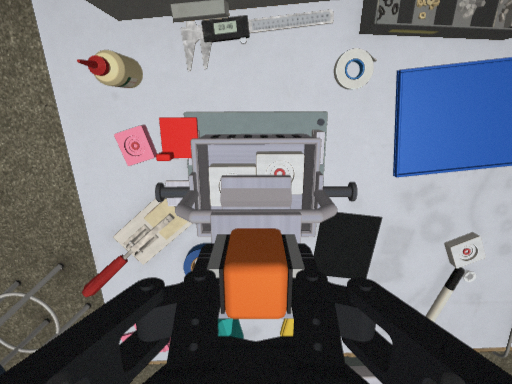

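View pics/s10.png

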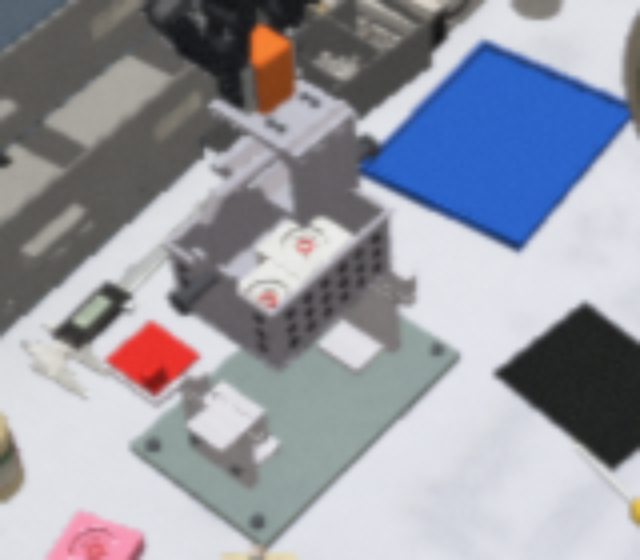

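Basket hangs level and clear of the posts, with both blocks in it. Carrying it to above the tray.

```bash

python3 -m inch '20 0 2 0 0; 20 1 6 0 0; 20 2 12 0 0; 20 4 20 0 0; 20 6 30 0 -0.5; 20 8 42 0 -1; 20 10 55 0 -1.5; 20 12 68 0 -2; 20 15 81 0 -2.5; 20 17 94 0 -3'
python3 -m inch '20 3 13 0 -0.5; 20 5 26 0 -1; 20 7 39 0 -1.5; 20 10 52 0 -2; 20 13 65 0 -2.4; 20 16 78 0 -2.6; 20 18 91 0 -2.8; 20 21 104 0 -2.8; 20 24 117 0 -2.8; 20 26 130 0 -2.8'
python3 -m inch '20 2 13 0 0; 20 4 26 0 0; 20 6 38 0 0; 20 8 48 0 0; 20 9 57 0 0; 20 10 64 0 0; 20 11 69 0 0; 20 12 73 0 0; 20 12 75 0 0; 20 12 76 0 0'
python3 -c "
from h import *
go([.6485,-.153,.305],3)
d=grab('wrist','w11.png')
meas(d)"
```

```text
time_s: 15.12
position: [0.6218, 0.0547, 0.3055]
tool_rot: [[1.0, 0.004, -0.0], [0.004, -1.0, 0.0], [-0.0, -0.0, -1.0]]
ft_force: [0.0, -0.5, -9.5]
grip_width: 0.027
time_s: 16.38
position: [0.6483, -0.0751, 0.3055]
tool_rot: [[0.999, 0.052, -0.0], [0.052, -0.999, 0.0], [-0.0, -0.0, -1.0]]
ft_force: [-0.6, 0.7, -10.1]
grip_width: 0.027
time_s: 17.62
position: [0.664, -0.1495, 0.3055]
tool_rot: [[0.999, 0.052, -0.0], [0.052, -0.999, 0.0], [-0.0, -0.0, -1.0]]
ft_force: [0.4, 0.3, -9.8]
grip_width: 0.0272
pos [ 0.664  -0.1495  0.3055] xyaw 3.01 z [-1.e-04  1.e-04 -1.e+00] F [ 0.4  0.3 -9.8] w 0.0272 t 17.625
shift tool [-15.7   2.7   0.5] turn 0.01
blue px [259. 124.] n 2410 med [ 0.7113 -0.1539  0.0046] rect [array([ 708.6, -152.2]), array([ 34.3, 188.4]), np.float64(2.9)]
black px [160. 262.] n 2083 med [0.4704 0.0034 0.0035] rect [array([459.7,   3.1]), array([97.8, 91.9]), np.float64(80.7)]
orangetop px [255. 275.] n 5370 med [ 0.6724 -0.1504  0.3432] rect [array([ 663.6, -150.8]), array([28.5, 27.4]), np.float64(3.1)]
bail px [254. 135.] n 405 med [ 0.7096 -0.1459  0.1531] rect [ar
[... 1171 characters left out ...]
.] n 46 med [0.5855 0.0666 0.0104] rect [array([587.5,  65.1]), array([31.2,  9.4]), np.float64(3.0)]
base px [ 49. 196.] n 42 med [0.5828 0.171  0.0106] rect [array([581.2, 170.6]), array([13.3, 28.5]), np.float64(11.8)]
base px [ 24. 200.] n 33 med [0.5736 0.2111 0.0107] rect [array([574.9, 214.4]), array([12.3, 17.3]), np.float64(3.8)]
base px [ 26. 209.] n 36 med [0.5592 0.2125 0.0107] rect [array([559.2, 213.3]), array([ 8.9, 25.8]), np.float64(50.9)]
base px [ 33. 210.] n 27 med [0.5582 0.201  0.0105] rect [array([558.1, 201.3]), array([ 9.7, 15.6]), np.float64(57.1)]
base px [113. 214.] n 27 med [0.557  0.0728 0.0108] rect [array([558.8,  74.2]), array([10.4, 22.2]), np.float64(85.1)]
```

View pics/w11.png

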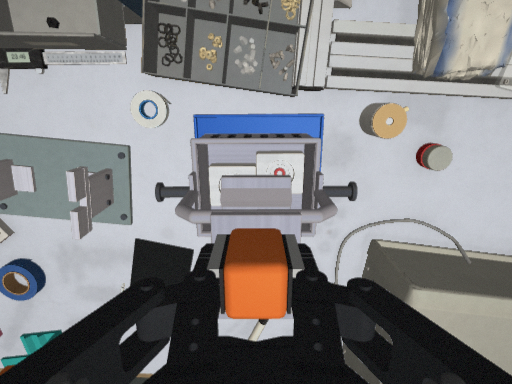

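The basket is level over the tray (walls at px 195–322, blocks at (233,180) and (280,172)). I'll centre it and descend to about 25 mm above the floor.

```bash

python3 -m inch '20 -1 0 0 0; 20 -4 1 3 0; 20 -8 1.5 9 0; 20 -12 2 18 0; 20 -15 2.5 29 0; 20 -16 2.5 41 0; 20 -16 2.5 53 0; 20 -16 2.5 65 0; 20 -16 2.5 76 0; 20 -16 2.5 85 0'
python3 -m inch '20 0 0 6 0; 20 0 0 10 0; 20 0 0 13 0; 20 0 0 15 0; 20 0 0 15 0'
python3 -c "
from h import *
go([.6483,-.153,.18],3)
d=grab('wrist','w12.png')
grab('scene','s12.png')
s=cv2.imread('pics/s12.png');cv2.imwrite('pics/s12.png',cv2.resize(s[80:220,180:340],None,fx=4,fy=4))"
```

```text
time_s: 18.92
position: [0.6482, -0.1528, 0.2197]
tool_rot: [[0.999, 0.052, -0.0], [0.052, -0.999, 0.0], [-0.0, -0.0, -1.0]]
ft_force: [-0.2, 0.8, -9.5]
grip_width: 0.0277
time_s: 19.55
position: [0.6482, -0.1528, 0.2055]
tool_rot: [[0.999, 0.052, 0.0], [0.052, -0.999, 0.0], [0.0, -0.0, -1.0]]
ft_force: [-0.4, -0.6, -9.9]
grip_width: 0.0269
pos [ 0.6482 -0.1528  0.2055] xyaw 3.0 z [ 0.  0. -1.] F [-0.4 -0.6 -9.9] w 0.0269 t 19.55
shift tool [ 0.1  0.2 25.5] turn 0.0
```

View pics/w12.png

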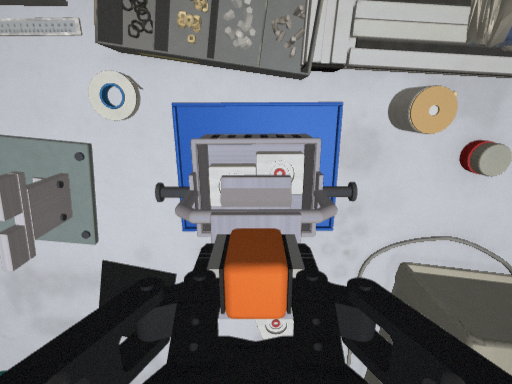

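View pics/s12.png

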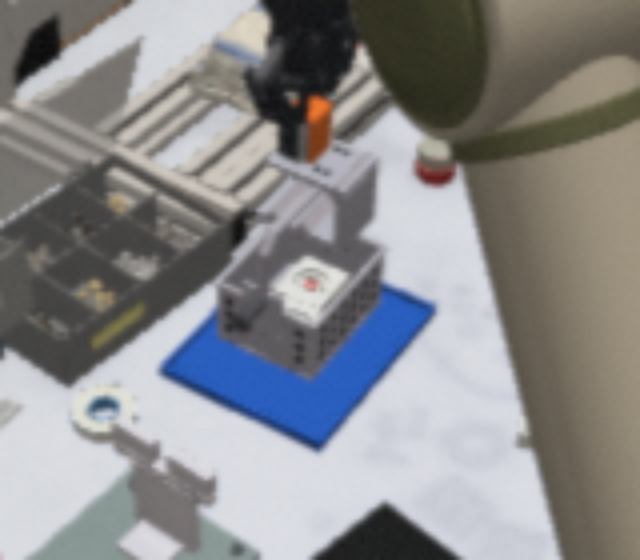

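The basket hangs over the middle of the tray, level and yaw-matched to it. Lowering slowly until it touches.

```bash

python3 -m inch '20 0 0 4 0; 20 0 0 9 0; 20 0 0 14 0; 20 0 0 18 0; 20 0 0 20.5 0; 20 0 0 22 0; 20 0 0 23.5 0; 20 0 0 25 0; 20 0 0 26.5 0; 20 0 0 28 0'
```

```text
time_s: 20.9
position: [0.6486, -0.153, 0.1786]
tool_rot: [[0.999, 0.052, 0.002], [0.052, -0.999, -0.001], [0.002, 0.001, -1.0]]
ft_force: [0.4, -0.3, -3.4]
grip_width: 0.0273
```

Load is off (−3.4 N). Lower another 18 mm so the bar sits mid-mouth.

```bash

python3 -m inch '20 0 0 3 0; 20 0 0 7 0; 20 0 0 12 0; 20 0 0 17 0; 20 0 0 18 0; 20 0 0 18 0'
python3 -c "
from h import *
go([.6483,-.153,.16],3)
d=grab('wrist','w13.png');P=pts(d)
grab('scene','s13.png')
s=cv2.imread('pics/s13.png');cv2.imwrite('pics/s13.png',cv2.resize(s[80:220,180:340],None,fx=4,fy=4))"
```

```text
time_s: 21.65
position: [0.6482, -0.1528, 0.1595]
tool_rot: [[0.999, 0.052, -0.0], [0.052, -0.999, 0.0], [-0.0, -0.0, -1.0]]
ft_force: [0.2, -0.5, -3.0]
grip_width: 0.0272
pos [ 0.6482 -0.1528  0.1595] xyaw 3.0 z [-0.e+00  1.e-04 -1.e+00] F [ 0.2 -0.5 -3. ] w 0.0272 t 21.65
shift tool [ 0.1  0.2 -0.5] turn -0.0
```

View pics/w13.png

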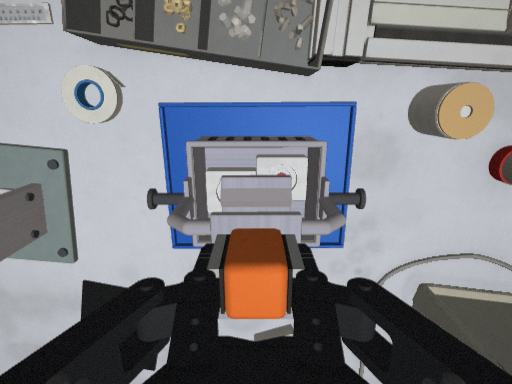

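View pics/s13.png

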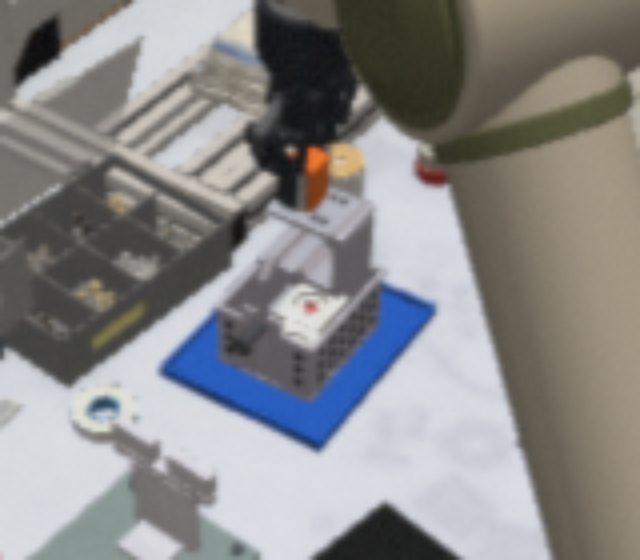

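The basket stands in the tray with walls visible on all sides. The tongue is below the bar, so I'll draw it back.

```bash

python3 -m inch '20 -4 0 0 0; 20 -11 0 0 0; 20 -19 0 0 0; 20 -28 0 0 0; 20 -38 0 0 0; 20 -50 0 0 0; 20 -64 0 0 0; 20 -80 0 0 0; 20 -90 0 0 0; 20 -90 0 0 0'
python3 -c "
from h import *
go([.4546,.0105,.16],-9.8)
d=grab('wrist','w14.png');meas(d)"|egrep -v base
```

```text
time_s: 23.0
position: [0.5579, -0.1577, 0.1598]
tool_rot: [[0.999, 0.052, 0.0], [0.052, -0.999, -0.0], [0.0, 0.0, -1.0]]
ft_force: [0.1, -0.1, -2.6]
grip_width: 0.0272
pos [ 0.5579 -0.1577  0.1598] xyaw 2.97 z [ 3.e-04 -1.e-04 -1.e+00] F [ 0.1 -0.1 -2.6] w 0.0272 t 23.0
shift tool [ -94.4 -173.3   -0.2] turn 12.77
blue px [253.  21.] n 5162 med [ 0.7113 -0.1456  0.0046] rect [array([ 693.2, -152. ]), array([ 58. , 186.7]), np.float64(3.1)]
blue px [361.  35.] n 276 med [ 0.6971 -0.2458  0.0122] rect [array([ 695.5, -245.9]), array([58.1,  3.7]), np.float64(3.6)]
blue px [258. 143.] n 6309 med [ 0.588  -0.1621  0.0048] rect [array([ 608.5, -158.2]), array([ 74.5, 189.2]), np.float64(3.2)]
black px [106. 256.] n 6685 med [0.4582 0.0109 0.0035] rect [array([446.4,   5.3]), array([ 98.8, 120. ]), np.float64(80.3)]
orangetop px [255. 275.] n 5369 med [ 0.5662 -0.1586  0.1975] rect [array([ 557.4, -159. ]), array([28.4, 27.4]), np.float64(3.1)]
bail px [256. 225.] n 2381 med [ 0.5711 -0.1583  0.1566] rect [array([ 568.7, -158. ]), array([17.5, 51.4]), np.float64(3.1)]
bail px [224. 316.] n 53 med [ 0.5097 -0.1424  0.1562] rect [array([ 509.6, -142.3]), array([7.1, 6.9]), np.float64(35.4)]
bail px [288. 316.] n 52 med [ 0.512  -0.1809  0.1565] rect [array([ 511.7, -180.8]), array([6.2, 6.9]), np.float64(63.7)]
```

View pics/w14.png

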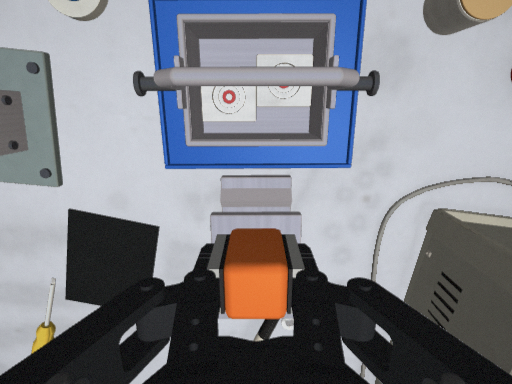

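The basket is upright in the tray with both blocks inside and the lifter clear of it. Now carrying the lifter back to the mat.

```bash

python3 -m inch '20 -5 -8 0 1; 20 -15 -26 0 2; 20 -28 -48 0 4; 20 -42 -74 0 6; 20 -56 -100 0 8; 20 -70 -125 0 10; 20 -82 -147 0 12; 20 -90 -162 0 12.8; 20 -94 -169 0 12.8; 20 -94 -169 0 12.8'
python3 -c "
from h import *
go([.4555,.006,.067],-9.8)
grab('wrist','w15.png')"
```

```text
time_s: 24.3
position: [0.4556, 0.0065, 0.1596]
tool_rot: [[0.986, -0.169, 0.0], [-0.169, -0.986, -0.0], [0.0, 0.0, -1.0]]
ft_force: [-0.5, 0.7, -2.7]
grip_width: 0.027
pos [0.4556 0.0065 0.1596] xyaw -9.76 z [ 3.e-04 -2.e-04 -1.e+00] F [-0.5  0.7 -2.7] w 0.027 t 24.3
shift tool [-0.1  0.5 92.6] turn 0.04
```

View pics/w15.png

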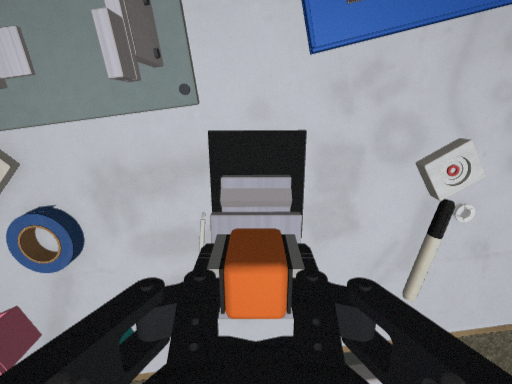

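The lifter is above the mat and centred (tongue at px 256, mat spanning 209–306). Lowering it.

```bash

python3 -m inch '20 0 0 12 0; 20 0 0 30 0; 20 0 0 48 0; 20 0 0 64 0; 20 0 0 76 0; 20 0 0 84 0; 20 0 0 88 0; 20 0 0 90.5 0; 20 0 0 92 0; 20 0 0 92.5 0'
python3 -m inch '20 0 0 0 0; 20 0 0 0.5 0; 20 0 0 0.5 0'
```

```text
time_s: 25.6
position: [0.4557, 0.0063, 0.0672]
tool_rot: [[0.985, -0.17, 0.0], [-0.17, -0.985, -0.0], [0.0, 0.0, -1.0]]
ft_force: [0.2, -0.3, -2.3]
grip_width: 0.0273
time_s: 25.98
position: [0.4558, 0.0062, 0.0669]
tool_rot: [[0.985, -0.17, 0.001], [-0.17, -0.985, -0.0], [0.001, 0.0, -1.0]]
ft_force: [-1.0, -0.6, 2.1]
grip_width: 0.0275
```

It's standing on the mat (+2.1 N). Release and rise.

```bash

python3 -m inch '32 0 0 0 0; 40 0 0 0 0; 60 0 0 0 0; 85 0 0 0 0; 85 0 0 0 0; 85 0 0 -10 0; 85 0 0 -40 0; 85 0 0 -80 0; 85 -20 0 -130 0; 85 -20 0 -130 0'
python3 -m inch '85 -20 0 -50 0; 85 -40 20 -80 0; 85 -60 60 -80 0; 85 -60 60 -80 0'
python3 -c "
from h import *
go([.4555,.006,.067],-9.8)
d=grab('wrist','w16.png');meas(d);grab('scene','s16.png');meas(grab('top','t16.png'))
s=cv2.imread('pics/s16.png');cv2.imwrite('pics/s16.png',cv2.resize(s[80:300,100:350],None,fx=3,fy=2.7))"|grep -v base
```

```text
time_s: 27.22
position: [0.4364, 0.0097, 0.2002]
tool_rot: [[0.985, -0.17, 0.007], [-0.17, -0.985, -0.002], [0.007, 0.001, -1.0]]
ft_force: [0.2, -0.7, 0.1]
grip_width: 0.0852
time_s: 27.72
position: [0.3656, -0.0404, 0.2765]
tool_rot: [[0.985, -0.174, -0.0], [-0.174, -0.985, -0.0], [-0.0, 0.0, -1.0]]
ft_force: [-0.2, 0.3, 0.0]
grip_width: 0.0847
pos [ 0.3656 -0.0404  0.2765] xyaw -10.0 z [-2.e-04 -2.e-04 -1.e+00] F [-0.2  0.3  0. ] w 0.0847 t 27.725
shift tool [ 80.5 -61.4 209.4] turn -0.2
black px [216. 100.] n 3504 med [ 0.4597 -0.0154  0.0035] rect [array([445.9,   5.7]), array([ 99.2, 118.4]), np.float64(80.6)]
black px [ 70. 144.] n 82 med [0.4315 0.2103 0.0069] rect [array([431.8, 213.8]), array([50.2, 11.3]), np.float64(6.3)]
orangetop px [197. 100.] n 723 med [0.4544 0.004  0.1051] rect [array([454.5,   4.7]), array([27.7, 26.5]), np.float64(80.5)]
blue px [298. 161.] n 963 med [ 0.6284 -0.1408  0.0052] rect [array([ 650.8, -153.1]), array([154.7, 187.2]), np.float64(3.1)]
black px [253. 206.] n 281 med [0.4799 0.0362 0.0036] rect [array([448.8,   9.1]), array([ 95.3, 115.3]), np.float64(80.6)]
orangetop px [257. 207.] n 52 med [0.4564 0.0083 0.1063] rect [array([456.2,   8.2]), array([24.8, 24.8]), np.float64(1.0)]
red px [193. 151.] n 138 med [0.653  0.237  0.1144] rect [array([653.2, 236.8]), array([40.1, 46. ]), np.float64(83.5)]
```

View pics/w16.png

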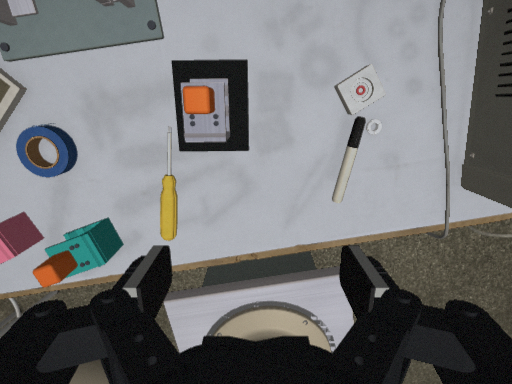

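View pics/s16.png

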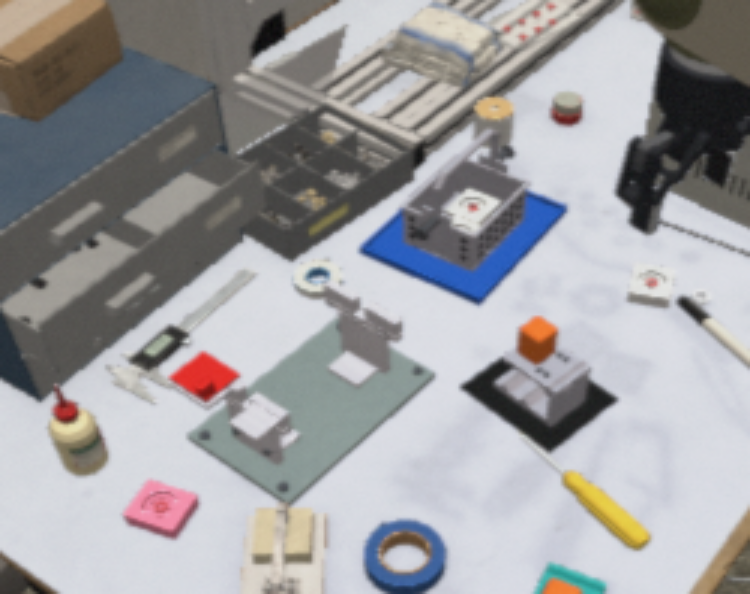

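The lifter stands upright on the mat (grip at wrist px (198,100)), the basket is upright in the tray with its blocks, and the keeper is open (centre x 0.653). Handing in.

```bash

python3 -m inch '85 0 0 0 0; 85 0 0 0 0; 85 0 0 0 0'
python3 -c "
from h import *
print(env.close_job())"
```

```text
time_s: 28.25
position: [0.3667, -0.0389, 0.2764]
tool_rot: [[0.986, -0.17, -0.0], [-0.17, -0.986, 0.0], [-0.0, -0.0, -1.0]]
ft_force: [-0.6, -0.6, -0.3]
grip_width: 0.0853
the job is handed in; nothing more can be done
None
```

I completed every step of the job and handed it in at about 28 s of the 72 s allowed; the interface reported no verdict.

- **Keeper:** I pushed it against its stop. The wrist camera measured about 49.6 mm of travel, and the top camera still showed it open at the end.
- **Basket:** I hooked it under the bail, lifted it straight up off its pivots and set it down slowly in the tray. The last pictures show it upright, with the tray visible on all sides and both blocks in it. I judged its centring and uprightness by eye and did not measure them.
- **Lifter:** I drew it clear and stood it back upright on the mat. Its foot is about 2 mm from the mat centre by the wrist camera; the top camera puts the grip about 4 mm away from that position. The gripper is open and clear of it.
- **Other items:** Nothing I could see had been disturbed in the last pictures, but I did not measure the bystanders one by one.

No check failed.

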